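# Latch the drinks chest and hang its padlock

### The arm

A 6-joint arm with a two-finger parallel gripper is mounted at the origin on the work surface. World frame = base frame: x ahead of the robot, y to its left, z up, the work surface at z = 0. Lengths are in m, angles in rad, forces in N, time in s.
With the tool pointing down it reaches from about 0.225 to 0.875 m from the base axis. Payload 3.4 kg.
Tool frame: the origin (TCP) lies on the mounting face of the last link; the fingertips stand 173 mm ahead of it and the grasp point (between the pads) lies 155 mm ahead of it; z points along the fingers, y is the line along which they close (so a half turn about z gives the same grasp; the last joint's range is limited). The gripper opens to 85 mm and grips with 20 to 120 N. Pads are 22 mm wide; open, the fingers measure 114 mm over their backs; the gripper's body (76 mm by 85 mm) begins 54 mm behind the grasp point. The pads swing forward as they close: fully open they stand 13 mm farther back than shut.
Start: joints at [1.188, 0.276, 1.505, -0, 1.361, -0.121], TCP at [0.149, 0.555, 0.405] pointing down, gripper open.
Joint ranges: [-2.89, 2.89], [-0.75, 2.08], [0.22, 2.7], [-1.18, 4.32], [0.11, 2.71], [-2.7, 2.7]. Speed limits (rad/s): [2.57, 2.57, 3.14, 3.14, 3.14, 3.14].

### API

Orientations are given as a unit quaternion [w, x, y, z].
In Python, from rig import manip gives the robot as it stands.
- The arm moves only by the tool carry_out, never from a script. Its arguments are lists of equal length, an entry for each row: "linear": the shift along the world's x, y, z each as a share of 500 mm, from -1 to 1, a list of three; "angular": the turn, a rotation vector about the world's x, y, z each as a share of 0.08 rad, from -1 to 1, a list of three; "hand": the opening, from 0 (shut) to 1 (fully open). In form: {"linear": [[x, y, z], ...], "angular": [[rx, ry, rz], ...], "hand": [hand, ...]}. A call has 1 to 8 rows; each row shifts and turns the commanded pose from where the row before left it; what a row does not reach is not made up. A row lasts 1/12 s, in which the tool goes at most 41.7 mm and 7.16 degrees, less where a joint would pass 70% of its speed; a pose out of reach is approached as far as the arm can. A call with a number of a shift or a turn outside -1 to 1 is refused whole. A call with a gripper value outside its range is refused whole. The fingers move at their own pace and stop on an object; "force" is the grip in N (left out, the last holds). Time passes only in rows, so rows that do not move let the fingers close. It gives the time, the measured TCP pose, the force, the opening and the grip force at its end, in the units of the state.
- manip.get_state(): the state, without advancing time (a new reading comes with each control period).
- manip.get_image(name): name is "side" or "top" or "wrist"; returns the picture (480x640x3 uint8, red, green, blue); there is no depth.
- manip.camera_params(name): a dict with "fx", "fy", "cx", "cy" (pixels), "view" (4x4, takes a point from world to camera coordinates); the wrist camera has in their place "hand_eye" (4x4, takes a point from camera to tool coordinates, whose origin is the TCP and whose axes are the flange's). Camera axes: x right, y down, z forward; pixel columns grow to the right and rows downward; lengths in m; the calibration is good to about 2 mm. A picture is of the moment at which its call begins: read the wrist's pose just before it. camera_params takes no time and is no camera call.
- manip.sign_off(): hands the job in; it is judged then, once.
The state is a dict: "clock": time; "qpos": joint angles; "qd": joint speeds; "effort": joint torques, N m; "position": TCP position; "ee_rot": TCP orientation; "contact_force": force on the tool from outside, world axes, zero at the start; "moment": the same for the moment, N m; "width": finger opening in m; "gripper_force": force on a finger pad.
Only numpy, scipy, OpenCV 4.12 (cv2) and the standard library are available. Lean on these libraries where they do the work, as an engineer would, in place of code of your own. Each camera call takes 0.05 s, during which the arm holds its last target. There are 200 camera calls.

### The job

Please close up the drinks chest on the sideboard: swing the steel hasp shut so that its slot sits over the hook-shaped catch, then hang the padlock by its shackle on that catch and let go. Leave the bottle, the carafe and the two tumblers where they stand.

Things in the scene. Friction and masses are not known exactly. Their poses are not given: they have to be found in the camera images.
- chest: Dark wooden drinks chest, fixed, 200 mm deep (x), 360 wide (y), 250 high. Origin: centre of underside. Its front is the -x face, 100 mm from the origin, looking roughly to the robot's left (world +y). A 10 mm brass rail runs along y across the front, axis 28 mm out, height 235 mm, above hasp and catch: the tool must come in under it, tilted about 45 degrees.
- catch: Steel hook-shaped catch fixed on the chest front, 8 mm round bar. Origin where its axis meets the front face, at height 180 mm; axes as the chest. It runs level 38 mm out (-x), then 8 mm farther while its axis rises 9 mm to the tip (tip top 13 mm above the bar's axis, outermost point 50 mm from the face).
- catch_seat (a point): Top of the catch's level bar, 28 mm out from the front face and 4 mm above the bar's axis: where the shackle is to rest. Axes as the chest.
- hasp (a joint): Hasp angle (rad): 0 = closed, flat along the chest front with the catch through its slot; grows to 2.2 as it swings open away from the front (1.57 = sticking straight out). Stiff hinge with friction (about 0.05 N m): it stays where it is left.
- hasp_hinge (a point): On the hasp's upright hinge axis, 6 mm out from the front, 75 mm to the chest's -y side of the catch, at its height. Hasp: 4 mm steel plate reaching 106 mm from the axis (to chest +y when closed), 20 mm below to 28 mm above this point; slot 66 to 92 mm from the axis, solid from 4 to 66 mm. Axes turn with the hasp: +y along the plate, -x out of its outer face.
- hasp_tip (a point): Middle of the hasp's free end, 106 mm from the hinge axis.
- padlock: Loose brass combination padlock with steel shackle (closed), standing upright, 0.3 kg. Body 26 mm thick (x), 50 wide (y), 60 high (z); origin: centre of its underside. Front and back are alike. Shackle: 8 mm bar in the y-z plane, an opening 26 mm wide and 44 mm high above the body with a round top; overall height 112 mm.
- padlock_bow (a point): Highest point of the inside of the padlock's shackle, 104 mm above its underside: this rests on the catch.
- tumbler_a: Ribbed clear glass tumbler, loose, 74 mm across the rim, 90 high; origin centre of underside. Stands near the padlock (their places may be swapped).
- tumbler_b: Second, identical ribbed tumbler, farther out.
- rum_bottle: Empty amber rum bottle, loose, 68 mm diameter, 240 high; origin centre of underside.
- carafe: Clear glass carafe with stopper (one solid piece), loose, 104 mm diameter, 208 high; origin centre of underside.

How it is judged:
On the way, in this order (a step that is already met when the one before it is completed fails the run):
1. The hasp is swung shut over the catch (within 0.07 rad, 4 degrees, of fully closed) while the padlock is still off the catch (more than 50 mm from it) (value of joint hasp below 0.07 rad and distance between padlock_bow and catch_seat above 0.05 m), for 0.2 s.
2. Then the padlock hangs upright by its shackle on the catch (distance between padlock_bow and catch_seat below 0.02 m and z of padlock_bow in the frame of catch_seat below 0.008 m and contact force between padlock and catch above 1 N and angle between padlock's own z axis and vertical below 0.3 rad), for 0.2 s.
At the end, for the whole second after the job is handed in: Hasp within 0.07 rad of fully closed. Padlock at rest (under 30 mm/s), upright within 0.3 rad, hanging on the catch (1 N or more): shackle's inside top within 20 mm of the seat and at most 8 mm above it, not perched on the tip. Bystanders never moved over 30 mm or tipped over 0.3 rad (all of step 2 and value of joint hasp below 0.07 rad and linear speed of padlock below 0.03 m/s); the robot touches nothing.
It fails at once if The rum bottle is moved more than 30 mm or tipped more than 0.3 rad (distance of rum_bottle from where it was at the start of the episode above 0.03 m or angle between rum_bottle's own z axis and vertical above 0.3 rad).
It fails at once if The carafe is moved more than 30 mm or tipped more than 0.3 rad (distance of carafe from where it was at the start of the episode above 0.03 m or angle between carafe's own z axis and vertical above 0.3 rad).
It fails at once if The first tumbler is moved more than 30 mm or tipped more than 0.3 rad (distance of tumbler_a from where it was at the start of the episode above 0.03 m or angle between tumbler_a's own z axis and vertical above 0.3 rad).
It fails at once if The second tumbler is moved more than 30 mm or tipped more than 0.3 rad (distance of tumbler_b from where it was at the start of the episode above 0.03 m or angle between tumbler_b's own z axis and vertical above 0.3 rad).
It also fails if it takes over 61 s, if anything falls off the work surface, if the arm or the gripper's body presses on something with over 40 N, if the wrist force passes 120 N, or if a joint passes its speed limit or range.

## Working session

There is one attempt and no reset: what is moved stays moved. The work goes in short steps, Python scripts to look and compute and a tool call to move; the robot and the scene stay as the last step left them, time stands still between calls to the robot, and variables do not carry over. Pictures are saved under pics/ and viewed, at most 10 in all, crops included, and the job is handed in when it is done.

Besides the shell and the picture viewer there is one more tool, called after "Emit:" in YAML: its name, and indented under it one key for each argument. carry_out: Moves the arm, as the interface text tells. Its arguments: {"type":"object","properties":{"linear":{"type":"array"},"angular":{"type":"array"},"hand":{"type":"array"},"force":{"type":"number"}},"required":["linear","angular","hand"]}

```bash
mkdir -p pics; ls; python3 - <<'E'
from rig import manip
import cv2
for n in("side","top","wrist"):
    cv2.imwrite(f"pics/{n}0.png",manip.get_image(n)[:,:,::-1]); print(n,manip.camera_params(n))
print(manip.get_state())
E
```

```text
pics
side {'fx': 533.8882375788405, 'fy': 533.8882375788405, 'cx': 324.1676753243816, 'cy': 241.52886784296325, 'view': array([[-0.99780018, -0.06619602, -0.00359083,  0.632514  ],
       [-0.04046269,  0.65102758, -0.75797484,  0.05355848],
       [ 0.05251265, -0.75616214, -0.6522739 ,  1.2115029 ],
       [ 0.        ,  0.        ,  0.        ,  1.        ]])}
top {'fx': 606.6066643087886, 'fy': 606.6066643087886, 'cx': 327.4288747811149, 'cy': 235.47989714649907, 'view': array([[ 0.02242799, -0.99969658,  0.01018469,  0.09693418],
       [-0.98205235, -0.02393811, -0.18708327,  0.605629  ],
       [ 0.1872703 , -0.00580599, -0.98229126,  1.34007251],
       [ 0.        ,  0.        ,  0.        ,  1.        ]])}
wrist {'fx': 407.08951848626657, 'fy': 407.08951848626657, 'cx': 324.704745309319, 'cy': 242.45468154394433, 'hand_eye': array([[ 1.57626478e-03, -9.61049518e-01, -2.76371743e-01,
         6.97896583e-02],
       [ 9.99998677e-01,  1.62619728e-03,  4.85092473e-05,
        -8.87881004e-04],
       [ 4.02815187e-04, -2.76371453e-01,  9.61050809e-01,
         3.08224335e-02],
       [ 0.00000000e+00,  0.00000000e+00,  0.00000000e+00,
         1.00000000e+00]])}
{'clock': 0.15, 'qpos': array([ 1.18802027e+00,  2.76475811e-01,  1.50581368e+00, -3.28743006e-06,
        1.36072340e+00, -1.21026973e-01]), 'qd': array([-0.0018705 , -0.00296759, -0.00327483,  0.00031671, -0.00114861,
       -0.00089519]), 'effort': array([ 1.26180112e-04, -4.17145085e+01, -2.46033686e+01, -2.79848309e-04,
        7.66738784e-03, -4.02115734e-05]), 'position': array([0.14876056, 0.55527704, 0.4040348 ]), 'ee_rot': array([-1.75436470e-04,  1.30500884e-01,  9.91447939e-01, -6.88103839e-04]), 'contact_force': array([-0.45667122,  0.84318011, -0.02631739]), 'moment': array([-0.02085285, -0.00381408,  0.04495857]), 'gripper_force': 0.0, 'width': 0.08562267409896532}
```

View pics/side0.png

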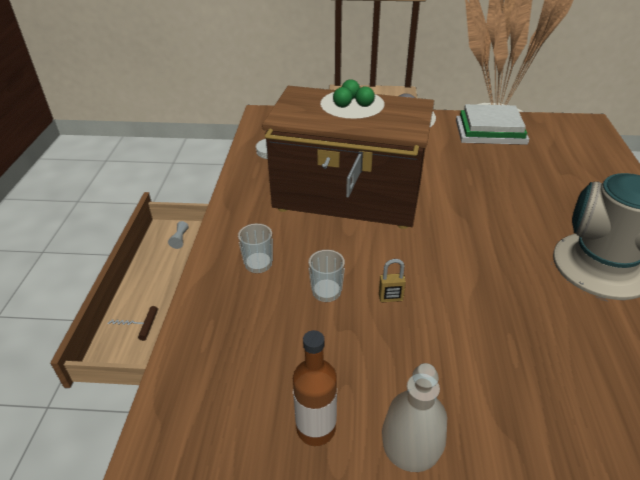

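View pics/top0.png

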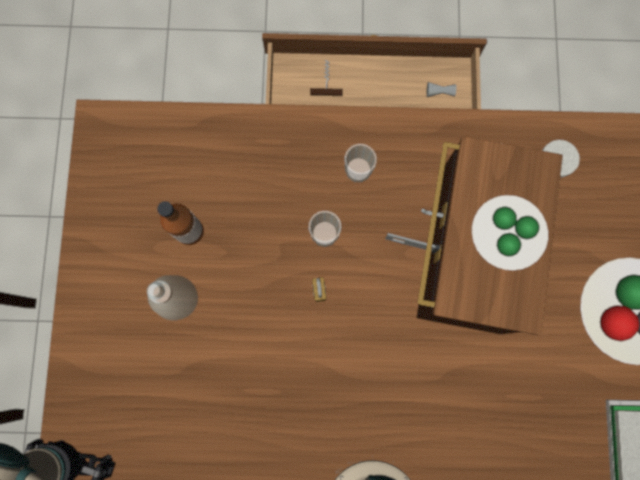

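The side view shows the chest, with its catch at (326,162) and its open hasp at (354,175). The padlock is at (393,285), tumblers are at (257,250) and (327,277), the bottle at (315,400) and the carafe at (415,430). The top view agrees. I'll zoom in to get precise pixels.

```bash
python3 - <<'E'
import cv2,numpy as np
s=cv2.imread("pics/side0.png");t=cv2.imread("pics/top0.png")
R=lambda im,x,y,w,h,k:cv2.resize(im[y:y+h,x:x+w],None,fx=k,fy=k,interpolation=cv2.INTER_CUBIC)
a=R(s,262,120,160,100,5)
cv2.imwrite("pics/z1.png",a)
b=np.hstack([R(t,380,130,100,150,4),R(t,290,210,66,100,6)[:600,:396]])
cv2.imwrite("pics/z2.png",b)
c=R(s,360,245,80,60,10);cv2.imwrite("pics/z3.png",c)
E
```

```text
(no output)
```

View pics/z1.png

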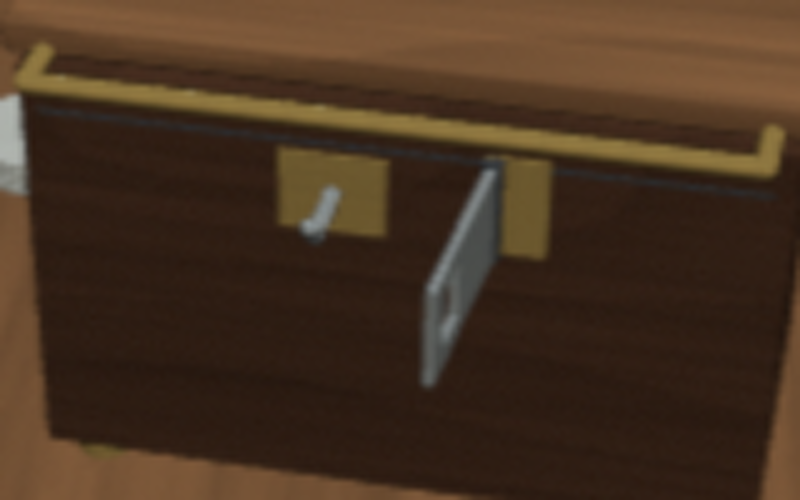

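View pics/z2.png

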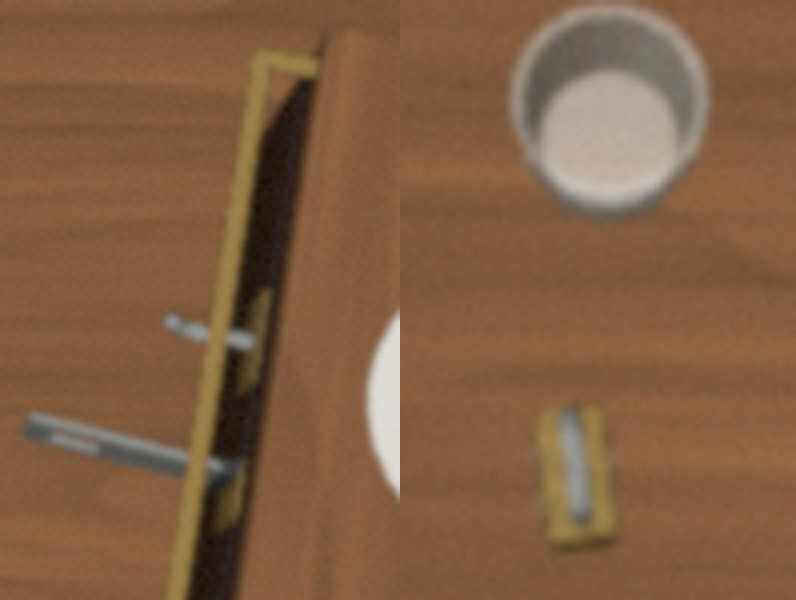

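View pics/z3.png

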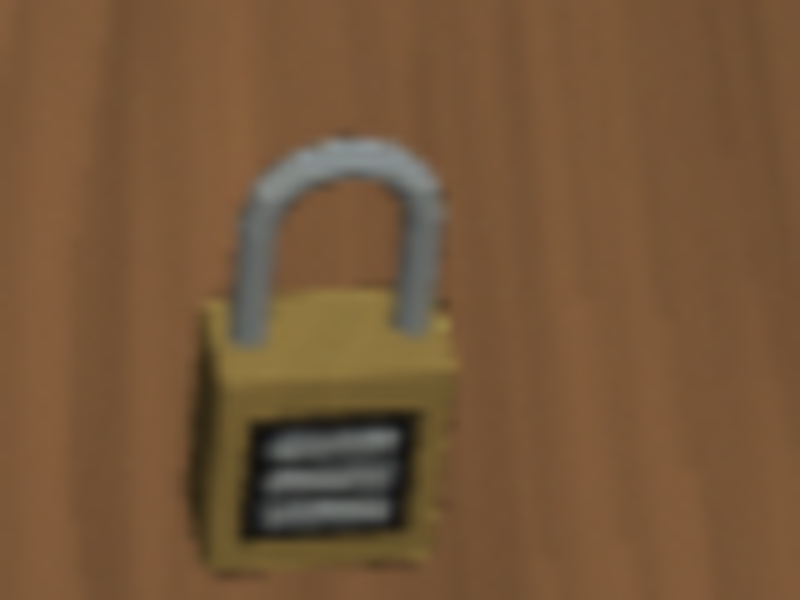

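The zooms give, in crop pixels:
- **Side:** rail ends (22,83) and (772,165), catch tip (313,231), hasp free end (428,290) to (430,385).
- **Top:** catch tip (170,322), hasp tip (30,425), hinge (240,470).
- **Padlock:** bow top (350,140), base corners (210,572) and (432,560).

Next I'll fit the poses.

```bash
cat > h.py <<'E'
import numpy as np
from rig import manip
from scipy.optimize import least_squares
C={n:manip.camera_params(n) for n in("side","top")}
def proj(n,p):
    c=C[n];q=c["view"][:3,:3]@p+c["view"][:3,3]
    return np.array([c["fx"]*q[0]/q[2]+c["cx"],c["fy"]*q[1]/q[2]+c["cy"]])
def ray(n,u,v,z):
    c=C[n];R=c["view"][:3,:3];o=-R.T@c["view"][:3,3]
    d=R.T@np.array([(u-c["cx"])/c["fx"],(v-c["cy"])/c["fy"],1]);return o+d*(z-o[2])/d[2]
def T(x,y,yaw,p):
    c,s=np.cos(yaw),np.sin(yaw);return np.array([x+c*p[0]-s*p[1],y+s*p[0]+c*p[1],p[2]])
E
python3 - <<'E'
from h import *
S=lambda a,b:np.array([262+a/5,120+b/5]);Tp=lambda a,b:np.array([380+a/4,130+b/4])
def haspp(l,h,a): # chest frame; a=opening
    return np.array([-106-l*np.sin(a)*1000,-75+l*np.cos(a)*1000,180+h*1000])/1000
def res(q):
    x,y,w,a,L1,L2,L3=q
    P=lambda p:T(x,y,w,np.array(p))
    tip=P([-.147,0,.189])
    r=[proj("side",P([-.128,L1,.235]))-S(22,83),proj("side",P([-.128,-L2,.235]))-S(772,165),
    proj("top",P([-.128,L1,.235]))-Tp(262,60),proj("top",P([-.128,L3,.235]))-Tp(177,600),
    proj("side",tip)-S(313,231),proj("top",tip)-Tp(170,323),
    proj("side",P(haspp(.106,.028,a)))-S(428,290),proj("side",P(haspp(.106,-.02,a)))-S(430,385),
    proj("top",P(haspp(.106,.028,a)))-Tp(30,425),proj("top",P(haspp(0,.028,a)))-Tp(240,468)]
    return np.concatenate(r)
f=least_squares(res,[.5,-.2,-1.4,1.4,.17,.17,-.1]);print(f.x.round(4),f.x[2]*57.3,f.x[3]*57.3);print(f.fun.reshape(-1,2).round(1).tolist())
x,y,w=f.x[:3];P=lambda p:T(x,y,w,np.array(p))
print("seat",P([-.128,0,.184]),"hinge",P([-.106,-.075,.18]),"hasptip",P(haspp(.106,0,f.x[3])),"chest x axis",np.cos(w),np.sin(w))
U=lambda a,b:np.array([290+a/6,210+b/6]);V=lambda a,b:np.array([360+a/10,245+b/10])
def rp(q):
    x,y,w=q;P=lambda *p:T(x,y,w,np.array(p))
    return np.concatenate([proj("top",P(a*.013,b*.025,.06))-U(*c) for a,b,c in[(-1,1,(140,410)),(1,1,(205,408)),(1,-1,(215,540)),(-1,-1,(150,545))]]+
     [proj("side",P(0,0,.111))-V(350,140),proj("side",P(-.013,.025,0))-V(210,572),proj("side",P(-.013,-.025,0))-V(432,560)])
g=least_squares(rp,[.4,.1,-1.4]);print("padlock",g.x,g.x[2]*57.3,g.fun.reshape(-1,2).round(1).tolist())
for n,u,v,z in[("top",324.7,227.5,.09),("top",360,160,.09),("top",166,209,.24),("top",157,292,.2),("side",327,262,.09),("side",257,233,.09),("side",314,340,.24),("side",427,374,.2)]:print(n,ray(n,u,v,z).round(3))
E
```

```text
[ 0.6138 -0.2309 -1.7282  1.4955  0.1358  0.1954 -0.1515] -99.02517323883674 85.69406732813869
[[1.3, -1.3], [0.1, -0.9], [-0.8, -1.2], [-0.3, -0.0], [0.5, -1.8], [-0.4, -0.5], [2.0, -1.1], [0.9, -1.4], [0.1, -2.4], [-2.1, -0.2]]
seat [ 0.63386831 -0.10453164  0.184     ] hinge [ 0.55634701 -0.114504    0.18      ] hasptip [ 0.58078651 -0.01135988  0.18      ] chest x axis -0.15674267066664932 -0.9876394763233628
padlock [ 0.48019201  0.12718965 -1.47655096] -84.60637015593858 [[-0.7, -0.4], [-0.1, -0.9], [-0.2, -0.8], [-0.9, -0.9], [1.4, -1.1], [0.0, -1.2], [1.4, -0.5]]
top [0.615 0.118 0.09 ]
top [0.776 0.04  0.09 ]
top [0.614 0.437 0.24 ]
top [0.451 0.454 0.2  ]
side [0.619 0.125 0.09 ]
side [0.777 0.042 0.09 ]
side [0.618 0.448 0.24 ]
side [0.457 0.466 0.2  ]
```

Emit:
carry_out:
  linear:
    - [0.029,-0.038,0.006]
    - [0.029,-0.038,0.006]
    - [0.029,-0.038,0.006]
    - [0.029,-0.038,0.006]
    - [0.029,-0.038,0.006]
    - [0.029,-0.038,0.006]
    - [0.029,-0.038,0.006]
    - [0.029,-0.038,0.006]
  angular:
    - [0,0,-0.95]
    - [0,0,-0.95]
    - [0,0,-0.95]
    - [0,0,-0.95]
    - [0,0,-0.95]
    - [0,0,-0.95]
    - [0,0,-0.95]
    - [0,0,-0.95]
  hand: [0,0,0,0,0,0,0,0]
  force: 40

```text
clock: 0.82
position: [0.2653, 0.4023, 0.4286]
ee_rot: [-0.0, 0.423, 0.906, -0.0]
contact_force: [0.4, -0.4, 0.3]
width: 0.0002
gripper_force: 0.0
```

Emit:
carry_out:
  linear:
    - [0.029,-0.038,0.006]
    - [0.029,-0.038,0.006]
    - [0.029,-0.038,0.006]
    - [0.029,-0.038,0.006]
    - [0.029,-0.038,0.006]
    - [0.029,-0.038,0.006]
    - [0.029,-0.038,0.006]
    - [0.029,-0.038,0.006]
  angular:
    - [0,0,-0.95]
    - [0,0,-0.95]
    - [0,0,-0.95]
    - [0,0,-0.95]
    - [0,0,-0.95]
    - [0,0,-0.95]
    - [0,0,-0.95]
    - [0,0,-0.95]
  hand: [0,0,0,0,0,0,0,0]

```text
clock: 1.48
position: [0.3812, 0.2503, 0.4527]
ee_rot: [-0.0, 0.675, 0.738, -0.0]
contact_force: [0.0, 0.7, -0.4]
width: 0.0002
gripper_force: 0.0
```

```bash
cat >> h.py <<'E'
from scipy.spatial.transform import Rotation as Ro
W=-1.7282;ch=np.array([.6138,-.2309,0])
n=-np.array([np.cos(W),np.sin(W),0]);e=np.array([-np.sin(W),np.cos(W),0]);k=np.array([0,0,1.])
face=ch+.1*n  # catch origin on face (z=0)
def Rt(tilt=np.pi/4):
    z=-n*np.sin(tilt)-k*np.cos(tilt);return np.array([np.cross(e,z),e,z]).T
def st():
    s=manip.get_state();q=s["ee_rot"];return s,Ro.from_quat([q[1],q[2],q[3],q[0]])
def show():
    s,R=st();z=R.as_matrix()[:,2]
    tip=s["position"]+.173*z-face
    print("t",round(s["clock"],2),"pos",s["position"].round(4),"q",s["qpos"].round(2),"F",s["contact_force"].round(1),"w",round(s["width"],4),"gf",round(s["gripper_force"],1))
    print("tip out/y/z mm",(np.array([tip@n,tip@e,tip[2]])*1000).round(1),"roterr units to tilt45",((Ro.from_matrix(Rt())*R.inv()).as_rotvec()/.08).round(2))
def to(out,y,z,ahead=.173,tilt=np.pi/4):
    "shift units for point 'ahead' on tool axis to reach chest (out,y,z) mm with given tilt"
    s,R=st();p=face+(out*n+y*e+z*k)/1000-ahead*Rt(tilt)[:,2]
    d=(p-s["position"])/.5;print("to",(out,y,z),"tcp",p.round(3),"units",d.round(4),"rows",np.ceil(np.linalg.norm(d)/.08));return d
E
python3 -c "
from h import *
show();to(150,-110,230);to(51,-110,172)"
```

```text
t 1.48 pos [0.3812 0.2503 0.4527] q [ 0.43  0.07  1.65 -0.    1.42  0.34] F [ 0.   0.7 -0.4] w 0.0002 gf 0.0
tip out/y/z mm [ 338.8 -305.2  279.7] roterr units to tilt45 [-9.83  0.33 -2.92]
to (150, -110, 230) tcp [0.564 0.154 0.352] units [ 0.3646 -0.1925 -0.2007] rows 6.0
to (51, -110, 172) tcp [0.548 0.056 0.294] units [ 0.3335 -0.3881 -0.3167] rows 8.0
```

Emit:
carry_out:
  linear:
    - [0.036,-0.019,-0.01]
    - [0.036,-0.019,-0.01]
    - [0.036,-0.019,-0.01]
    - [0.036,-0.019,-0.01]
    - [0.036,-0.019,-0.01]
    - [0.036,-0.019,-0.01]
    - [0.036,-0.019,-0.01]
    - [0.036,-0.019,-0.01]
  angular:
    - [-0.98,0.03,-0.29]
    - [-0.98,0.03,-0.29]
    - [-0.98,0.03,-0.29]
    - [-0.98,0.03,-0.29]
    - [-0.98,0.03,-0.29]
    - [-0.98,0.03,-0.29]
    - [-0.98,0.03,-0.29]
    - [-0.98,0.03,-0.29]
  hand: [0,0,0,0,0,0,0,0]

```text
clock: 2.15
position: [0.5256, 0.1751, 0.4123]
ee_rot: [0.202, 0.705, 0.638, -0.235]
contact_force: [1.0, -0.5, 0.5]
width: -0.0002
gripper_force: 0.0
```

Emit:
carry_out:
  linear:
    - [0.036,-0.019,-0.02]
    - [0.036,-0.019,-0.02]
  angular:
    - [-0.98,0.03,-0.29]
    - [-0.98,0.03,-0.29]
  hand: [0,0]

```text
clock: 2.32
position: [0.5617, 0.1562, 0.3924]
ee_rot: [0.249, 0.701, 0.602, -0.29]
contact_force: [-0.4, 0.2, 0.6]
width: -0.0002
gripper_force: 0.0
```

```bash
python3 -c "
from h import *
show();to(150,-110,230);to(51,-110,172)"
```

```text
t 2.32 pos [0.5617 0.1562 0.3924] q [ 0.35  0.43  1.44 -0.67  1.69  0.57] F [-0.4  0.2  0.6] w -0.0002 gf 0.0
tip out/y/z mm [ 151.8 -111.5  270.1] roterr units to tilt45 [ 0.    0.   -0.06]
to (150, -110, 230) tcp [0.564 0.154 0.352] units [ 0.0036 -0.0042 -0.0801] rows 2.0
to (51, -110, 172) tcp [0.548 0.056 0.294] units [-0.0274 -0.1997 -0.1961] rows 4.0
```

Emit:
carry_out:
  linear:
    - [-0.0055,-0.04,-0.039]
    - [-0.0055,-0.04,-0.039]
    - [-0.0055,-0.04,-0.039]
    - [-0.0055,-0.04,-0.039]
    - [-0.0055,-0.04,-0.039]
  angular:
    - [0,0,0]
    - [0,0,0]
    - [0,0,0]
    - [0,0,0]
    - [0,0,0]
  hand: [0,0,0,0,0]

```text
clock: 2.73
position: [0.5468, 0.0557, 0.294]
ee_rot: [0.248, 0.701, 0.603, -0.29]
contact_force: [-1.1, 1.6, 3.5]
width: -0.0001
gripper_force: 0.0
```

```bash
python3 - <<'E'
from h import *
import cv2
show()
for a in[(51,-75,172),(33,-60,172),(22,-52,172),(13,-50,172)]:to(*a)
s=manip.get_image("side")[:,:,::-1];t=manip.get_image("top")[:,:,::-1]
R=lambda im,x,y,w,h,k:cv2.resize(im[y:y+h,x:x+w],None,fx=k,fy=k,interpolation=cv2.INTER_CUBIC)
cv2.imwrite("pics/a1.png",np.hstack([R(s,290,100,130,200,3),R(t,350,140,130,200,3)]))
E
```

```text
t 2.73 pos [0.5468 0.0557 0.294 ] q [ 0.2   0.44  1.69 -0.73  1.4   0.64] F [-1.1  1.6  3.5] w -0.0001 gf 0.0
tip out/y/z mm [  50.6 -110.6  171.2] roterr units to tilt45 [-0.04 -0.01 -0.07]
to (51, -75, 172) tcp [0.583 0.051 0.294] units [ 0.0716 -0.0097  0.0007] rows 1.0
to (33, -60, 172) tcp [0.595 0.031 0.294] units [ 0.0955 -0.05    0.0007] rows 2.0
to (22, -52, 172) tcp [0.601 0.019 0.294] units [ 0.1079 -0.0742  0.0007] rows 2.0
to (13, -50, 172) tcp [0.601 0.009 0.294] units [ 0.109  -0.0926  0.0007] rows 2.0
```

View pics/a1.png

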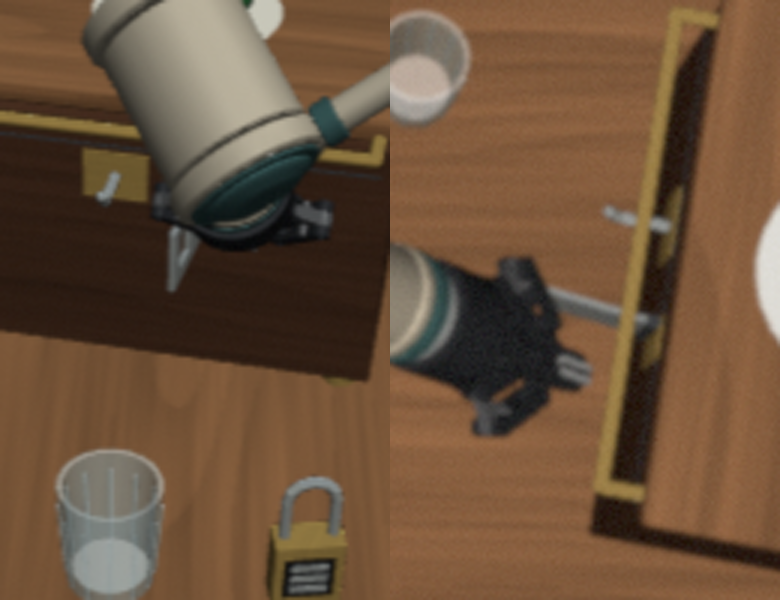

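The finger shaft is beside the hasp on its robot-side face, with the tip at crop (575,370) and the hasp at (600,305). The knuckle at (515,270) is close above the plate, so I'll raise the tool 10 mm and then sweep.

Emit:
carry_out:
  linear:
    - [0,0,0.018]
    - [0.024,-0.003,0]
    - [0.024,-0.003,0]
    - [0.024,-0.003,0]
  angular:
    - [0,0,0]
    - [0,0,0]
    - [0,0,0]
    - [0,0,0]
  hand: [0,0,0,0]

```text
clock: 3.17
position: [0.584, 0.053, 0.3067]
ee_rot: [0.249, 0.702, 0.602, -0.288]
contact_force: [-1.1, 0.2, 0.8]
width: 0.0
gripper_force: 0.0
```

Emit:
carry_out:
  linear:
    - [0.008,-0.013,0]
    - [0.008,-0.013,0]
    - [0.008,-0.013,0]
  angular:
    - [0,0,0]
    - [0,0,0]
    - [0,0,0]
  hand: [0,0,0]

```text
clock: 3.42
position: [0.5954, 0.0329, 0.3052]
ee_rot: [0.248, 0.701, 0.603, -0.289]
contact_force: [0.2, 2.7, 0.0]
width: -0.0002
gripper_force: 1.4
```

```bash
python3 - <<'E'
from h import *
show()
for a in[(22,-56,180),(13,-54,180)]:to(*a)
E
```

```text
t 3.42 pos [0.5954 0.0329 0.3052] q [ 0.15  0.48  1.58 -0.75  1.42  0.56] F [0.2 2.7 0. ] w -0.0002 gf 1.4
tip out/y/z mm [ 35.9 -58.7 182.3] roterr units to tilt45 [-0.05  0.02 -0.08]
to (22, -56, 180) tcp [0.597 0.019 0.302] units [ 0.0028 -0.0274 -0.0057] rows 1.0
to (13, -54, 180) tcp [0.597 0.01  0.302] units [ 0.0039 -0.0458 -0.0057] rows 1.0
```

Emit:
carry_out:
  linear:
    - [0.001,-0.009,-0.001]
    - [0.001,-0.009,-0.001]
    - [0.001,-0.009,-0.001]
    - [0.001,-0.009,-0.001]
  angular:
    - [0,0,0]
    - [0,0,0]
    - [0,0,0]
    - [0,0,0]
  hand: [0,0,0,0]

```text
clock: 3.75
position: [0.597, 0.014, 0.3026]
ee_rot: [0.248, 0.701, 0.602, -0.29]
contact_force: [0.3, 3.9, 3.2]
width: 0.0001
gripper_force: 1.7
```

Emit:
carry_out:
  linear:
    - [0,-0.004,0]
    - [0,-0.004,0]
  angular:
    - [0,0,0]
    - [0,0,0]
  hand: [0,0]

```text
clock: 3.92
position: [0.597, 0.0122, 0.3031]
ee_rot: [0.247, 0.703, 0.602, -0.287]
contact_force: [-0.5, 23.6, 12.3]
width: 0.0002
gripper_force: 11.8
```

```bash
python3 -c "
from h import *
show()"
```

```text
t 3.92 pos [0.597  0.0122 0.3031] q [ 0.12  0.48  1.59 -0.76  1.39  0.54] F [-0.5 23.6 12.3] w 0.0002 gf 11.8
tip out/y/z mm [ 16.2 -54.1 179.7] roterr units to tilt45 [-0.1   0.03 -0.05]
```

Emit:
carry_out:
  linear:
    - [0,0,0]
    - [0,0,0]
    - [0.005,0.03,0.01]
    - [0.006,0.035,0.03]
    - [0.006,0.035,0.035]
    - [0.006,0.035,0.035]
    - [0.006,0.035,0.035]
  angular:
    - [0,0,0]
    - [0,0,0]
    - [0,0,0]
    - [0,0,0]
    - [0,0,0]
    - [0,0,0]
    - [0,0,0]
  hand: [0,0,0,0,0,0,0]

```text
clock: 4.5
position: [0.6111, 0.0954, 0.3751]
ee_rot: [0.248, 0.701, 0.602, -0.291]
contact_force: [0.7, -0.2, 0.1]
width: -0.0
gripper_force: 0.0
```

Emit:
carry_out:
  linear:
    - [-0.03,0.04,0.04]
    - [-0.03,0.04,0.04]
    - [-0.03,0.04,0.04]
    - [-0.03,0.04,0.02]
  angular:
    - [0,0,0]
    - [0,0,0]
    - [0,0,0]
    - [0,0,0]
  hand: [1,1,1,1]

```text
clock: 4.83
position: [0.5507, 0.1754, 0.4469]
ee_rot: [0.249, 0.702, 0.601, -0.29]
contact_force: [0.7, 0.5, 1.1]
width: 0.0481
gripper_force: 0.0
```

```bash
python3 - <<'E'
from h import *
import cv2
show()
s=manip.get_image("side")[:,:,::-1];t=manip.get_image("top")[:,:,::-1]
R=lambda im,x,y,w,h,k:cv2.resize(im[y:y+h,x:x+w],None,fx=k,fy=k,interpolation=cv2.INTER_CUBIC)
cv2.imwrite("pics/a2.png",np.hstack([R(s,300,130,100,150,4),R(t,380,170,100,150,4)]))
E
```

```text
t 4.83 pos [0.5507 0.1754 0.4469] q [ 0.39  0.4   1.36 -0.67  1.8   0.52] F [0.7 0.5 1.1] w 0.0481 gf 0.0
tip out/y/z mm [ 169.3 -125.4  324.4] roterr units to tilt45 [-0.02  0.02 -0.05]
```

View pics/a2.png

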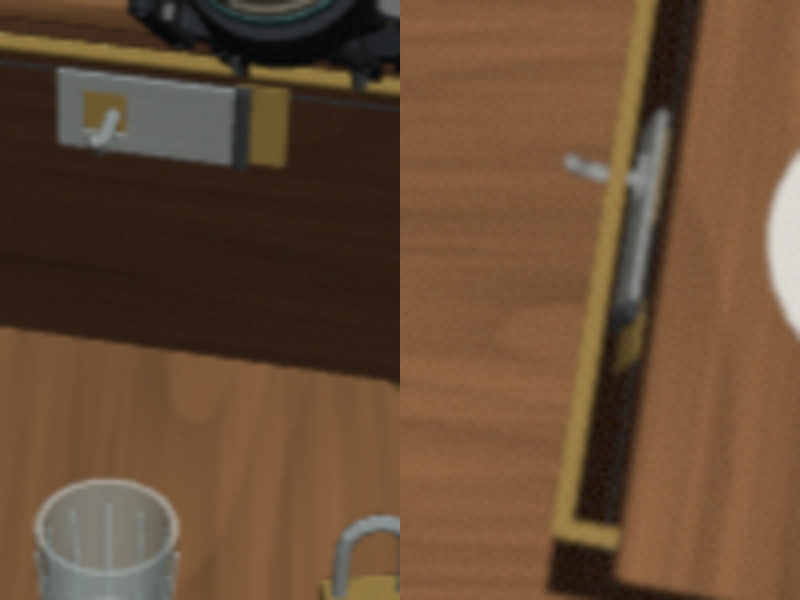

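The hasp is flat against the front with the catch (crop (102,130)) through its slot. Next is the padlock.

```bash
cat >> h.py <<'E'
def go(G,yaw=0,ahead=.155):
    "G world grasp pt; yaw extra about z"
    s,R=st();M=Ro.from_rotvec([0,0,yaw]).as_matrix()@Rt()
    p=np.array(G)-ahead*M[:,2];d=(p-s["position"])/.5;r=(Ro.from_matrix(M)*R.inv()).as_rotvec()/.08
    print("tcp",p.round(3),"lin",d.round(4),"ang",r.round(3))
E
python3 - <<'E'
from h import *
yaw=-1.47655+1.7282
m=np.array([-np.cos(-1.47655),-np.sin(-1.47655),0])
G=np.array([.4802,.1272,.035])+.004*m
print(G)
go(G+[0,0,.13],yaw);go(G,yaw)
E
```

```text
[0.47982357 0.13118225 0.035     ]
tcp [0.47  0.24  0.275] lin [-0.1604  0.1267 -0.3445] ang [-0.049  0.008  3.057]
tcp [0.47  0.24  0.145] lin [-0.1604  0.1267 -0.6045] ang [-0.049  0.008  3.057]
```

Emit:
carry_out:
  linear:
    - [-0.0267,0.0211,-0.0574]
    - [-0.0267,0.0211,-0.0574]
    - [-0.0267,0.0211,-0.0574]
    - [-0.0267,0.0211,-0.0574]
    - [-0.0267,0.0211,-0.0574]
    - [-0.0267,0.0211,-0.0574]
    - [0,0,0]
  angular:
    - [0,0,0.51]
    - [0,0,0.51]
    - [0,0,0.51]
    - [0,0,0.51]
    - [0,0,0.51]
    - [0,0,0.51]
    - [0,0,0]
  hand: [1,1,1,1,1,1,1]

```text
clock: 5.52
position: [0.4678, 0.2381, 0.267]
ee_rot: [0.279, 0.62, 0.685, -0.262]
contact_force: [-0.6, -0.5, -0.8]
width: 0.0853
gripper_force: 0.0
```

```bash
python3 - <<'E'
from h import *
show()
go([.4798,.1312,.035],-1.47655+1.7282)
E
```

```text
t 5.52 pos [0.4678 0.2381 0.267 ] q [ 0.57  0.46  1.74 -0.69  1.42  0.75] F [-0.6 -0.5 -0.8] w 0.0853 gf 0.0
tip out/y/z mm [ 221.5 -188.9  144.6] roterr units to tilt45 [-0.01 -0.17 -3.15]
tcp [0.469 0.24  0.145] lin [ 0.0034  0.0044 -0.2448] ang [ 0.013 -0.167 -0.   ]
```

Emit:
carry_out:
  linear:
    - [0.0006,0.0007,-0.041]
    - [0.0006,0.0007,-0.041]
    - [0.0006,0.0007,-0.041]
    - [0.0006,0.0007,-0.041]
    - [0.0006,0.0007,-0.041]
    - [0.0006,0.0007,-0.04]
  angular:
    - [0,-0.028,0]
    - [0,-0.028,0]
    - [0,-0.028,0]
    - [0,-0.028,0]
    - [0,-0.028,0]
    - [0,-0.028,0]
  hand: [1,1,1,1,1,1]

```text
clock: 6.02
position: [0.4748, 0.2398, 0.15]
ee_rot: [0.287, 0.625, 0.681, -0.253]
contact_force: [0.3, -0.7, 0.4]
width: 0.0855
gripper_force: 0.0
```

Emit:
carry_out:
  linear:
    - [0,0,0]
    - [0,0,0]
    - [0,0,0]
    - [0,0,0]
    - [0,0,0]
    - [0,0,0]
    - [0,0,0]
    - [0,0,0]
  angular:
    - [0,0,0]
    - [0,0,0]
    - [0,0,0]
    - [0,0,0]
    - [0,0,0]
    - [0,0,0]
    - [0,0,0]
    - [0,0,0]
  hand: [0,0,0,0,0,0,0,0]
  force: 50

```text
clock: 6.68
position: [0.4736, 0.2406, 0.1514]
ee_rot: [0.287, 0.624, 0.681, -0.253]
contact_force: [-0.7, -1.0, 6.2]
width: 0.0493
gripper_force: 52.2
```

Emit:
carry_out:
  linear:
    - [0,0,0.02]
    - [0,0,0.03]
    - [0,0,0.04]
    - [0,0,0.04]
    - [0,0,0.04]
    - [0,0,0.03]
    - [0,0,0]
  angular:
    - [0,0,0]
    - [0,0,0]
    - [0,0,0]
    - [0,0,0]
    - [0,0,0]
    - [0,0,0]
    - [0,0,0]
  hand: [0,0,0,0,0,0,0]

```text
clock: 7.27
position: [0.474, 0.2414, 0.2539]
ee_rot: [0.287, 0.625, 0.681, -0.25]
contact_force: [0.3, 0.5, -3.8]
width: 0.0496
gripper_force: 52.4
```

```bash
python3 - <<'E'
from h import *
import cv2
show()
s=manip.get_image("side")[:,:,::-1];t=manip.get_image("wrist")[:,:,::-1]
R=lambda im,x,y,w,h,k:cv2.resize(im[y:y+h,x:x+w],None,fx=k,fy=k,interpolation=cv2.INTER_CUBIC)
cv2.imwrite("pics/a3.png",np.hstack([R(s,320,150,160,200,2),cv2.resize(t,(480,400))]))
cv2.imwrite("pics/side3.png",s)
E
```

```text
t 7.27 pos [0.474  0.2414 0.2539] q [ 0.57  0.48  1.75 -0.7   1.38  0.79] F [ 0.3  0.5 -3.8] w 0.0496 gf 52.4
tip out/y/z mm [ 227.2 -179.6  131. ] roterr units to tilt45 [-0.05  0.24 -3.13]
```

View pics/a3.png

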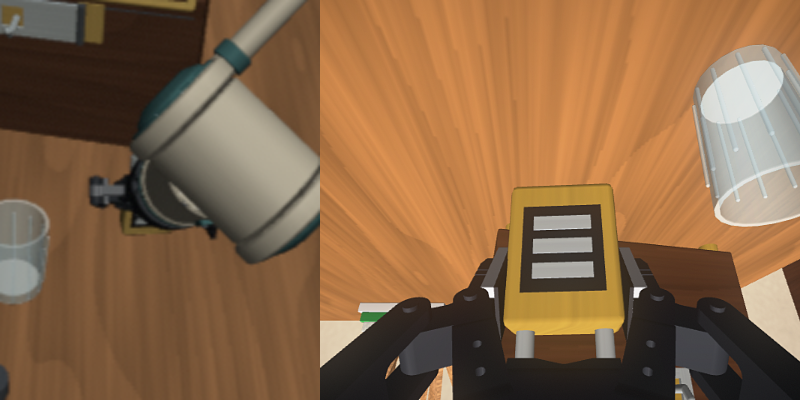

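The padlock is gripped at its sides and looks square in the wrist view. The face corners there are about (193,188), (291,184), (302,318) and (188,318), and the weight reads 3.8 N. I'll check its pose in the hand.

```bash
python3 - <<'E'
from h import *
import cv2
c=manip.camera_params("wrist");H=c["hand_eye"]
K=np.array([[c["fx"],0,c["cx"]],[0,c["fy"],c["cy"]],[0,0,1]])
s,R=st()
# refine corners via image gradient
img=manip.get_image("wrist");g=cv2.cvtColor(img,cv2.COLOR_RGB2GRAY)
p0=np.float32([[257,225.6],[388,221],[402.7,381],[250.7,381]]).reshape(-1,1,2)
p=cv2.cornerSubPix(g,p0.copy(),(7,7),(-1,-1),(3,50,.01));print(p.reshape(-1,2))
Tw=np.eye(4);Tw[:3,:3]=R.as_matrix();Tw[:3,3]=s["position"];Tw=Tw@H
# image left = ? camera x in world
print("cam x world",Tw[:3,0].round(2))
sg=np.sign(Tw[:3,0]@e) # image right is sg*e
# padlock frame: -x front toward camera, y axis ~ e
for pts in(p0,p):
    obj=np.array([[-.013,-sg*.025,0],[-.013,sg*.025,0],[-.013,sg*.025,.06],[-.013,-sg*.025,.06]])
    ok,rv,tv=cv2.solvePnP(obj,pts.astype(float),K,None)
    M=np.eye(4);M[:3,:3]=cv2.Rodrigues(rv)[0];M[:3,3]=tv[:,0];A=Tw@M
    zt=A[:3,2];print("origin",A[:3,3].round(4),"z",zt.round(3),"y yaw deg",np.degrees(np.arctan2(A[1,1],A[0,1])).round(1),"z.n",zt@n,"bow",(A@[0,0,.104,1])[:3].round(4))
G=s["position"]+.155*R.as_matrix()[:,2];print("grasp pt",G)
E
```

```text
[[257.57574 226.52649]
 [389.22842 223.99966]
 [405.78195 383.84692]
 [250.7     381.     ]]
cam x world [1.   0.09 0.01]
origin [0.4867 0.1196 0.0938] z [ 0.007 -0.032  0.999] y yaw deg 6.6 z.n -0.03055876793561162 bow [0.4874 0.1162 0.1978]
origin [0.4867 0.1195 0.0954] z [0.002 0.018 1.   ] y yaw deg 4.2 z.n 0.018061017027735396 bow [0.4869 0.1214 0.1994]
grasp pt [0.48487    0.13262198 0.14065102]
```

```bash
cat >> h.py <<'E'
def bow(out,y,z):
    s,R=st();p=face+((out+114.5)*n+y*e+(z+47.4)*k)/1000
    b=(s["position"]-face)*1000
    print("bow now",np.round([b@n-114.5,b@e,b[2]-47.4],1),"to",(out,y,z),"lin",((p-s["position"])/.5).round(4),"ang",((Ro.from_matrix(Rt())*R.inv()).as_rotvec()/.08).round(2))
E
python3 -c "
from h import *
bow(100,0,215)"
```

```text
bow now [ 229.4 -213.1  202.4] to (100, 0, 215) lin [ 0.3803 -0.3225  0.0251] ang [-0.04  0.16 -3.13]
```

Emit:
carry_out:
  linear:
    - [0.01,-0.01,0.03]
    - [0.038,-0.032,0.02]
    - [0.038,-0.032,0.01]
    - [0.038,-0.032,0]
    - [0.038,-0.032,0]
    - [0.038,-0.032,0]
  angular:
    - [0,0.01,-0.28]
    - [0,0.01,-0.28]
    - [0,0.01,-0.28]
    - [0,0.01,-0.28]
    - [0,0.01,-0.28]
    - [0,0.01,-0.28]
  hand: [0,0,0,0,0,0]

```text
clock: 7.92
position: [0.5737, 0.1551, 0.2784]
ee_rot: [0.266, 0.668, 0.639, -0.274]
contact_force: [1.1, 0.5, -2.9]
width: 0.0497
gripper_force: 52.4
```

Emit:
carry_out:
  linear:
    - [0.038,-0.032,0]
    - [0.038,-0.032,-0.01]
    - [0.038,-0.032,-0.01]
    - [0.038,-0.032,-0.01]
    - [0.028,-0.024,-0.005]
    - [0,0,0]
  angular:
    - [0,0.01,-0.28]
    - [0,0.01,-0.28]
    - [0,0.01,-0.28]
    - [0,0.01,-0.28]
    - [0,0.01,-0.28]
    - [0,0,0]
  hand: [0,0,0,0,0,0]

```text
clock: 8.42
position: [0.6655, 0.0771, 0.2594]
ee_rot: [0.249, 0.703, 0.6, -0.29]
contact_force: [0.7, -0.5, -3.1]
width: 0.0499
gripper_force: 52.5
```

```bash
python3 -c "
from h import *
show();bow(70,0,202)"
```

```text
t 8.42 pos [0.6655 0.0771 0.2594] q [ 0.2   0.63  1.43 -0.73  1.46  0.59] F [ 0.7 -0.5 -3.1] w 0.0499 gf 52.5
tip out/y/z mm [ 90.    3.1 137.1] roterr units to tilt45 [-0.    0.02 -0.02]
bow now [ 97.8   2.7 212. ] to (70, 0, 202) lin [-0.0141 -0.0541 -0.0201] ang [-0.    0.02 -0.02]
```

Move to (70, 0, 202), then look with the side and wrist cameras before threading.

Emit:
carry_out:
  linear:
    - [-0.0047,-0.018,-0.0067]
    - [-0.0047,-0.018,-0.0067]
    - [-0.0047,-0.018,-0.0067]
    - [0,0,0]
  angular:
    - [0,0,0]
    - [0,0,0]
    - [0,0,0]
    - [0,0,0]
  hand: [0,0,0,0]

```text
clock: 8.75
position: [0.6544, 0.0514, 0.2514]
ee_rot: [0.249, 0.702, 0.601, -0.291]
contact_force: [-0.2, 0.3, -2.7]
width: 0.0496
gripper_force: 52.5
```

```bash
python3 - <<'E'
from h import *
import cv2
bow(28,0,202)
w=manip.get_image("wrist")[:,:,::-1];t=manip.get_image("top")[:,:,::-1];s=manip.get_image("side")[:,:,::-1]
R=lambda im,x,y,w,h,k:cv2.resize(im[y:y+h,x:x+w],None,fx=k,fy=k,interpolation=cv2.INTER_CUBIC)
for nm,p in(("tip",face+.047*n+.189*k),("bowtop",face+.07*n+.21*k)):print(nm,proj("top",p),proj("side",p))
right=np.vstack([R(t,380,160,100,75,4),R(s,280,130,100,75,4)])
cv2.imwrite("pics/a4.png",np.hstack([cv2.copyMakeBorder(w[180:480,120:520],0,300,0,0,cv2.BORDER_CONSTANT),right]))
E
```

```text
bow now [ 70.7  -4.1 204. ] to (28, 0, 202) lin [-0.0052 -0.0855 -0.004 ] ang [ 0.   -0.   -0.03]
tip [422.0888149  210.20456119] [325.09800516 164.46082561]
bowtop [412.76314028 205.92378994] [322.73155554 161.82587967]
```

View pics/a4.png

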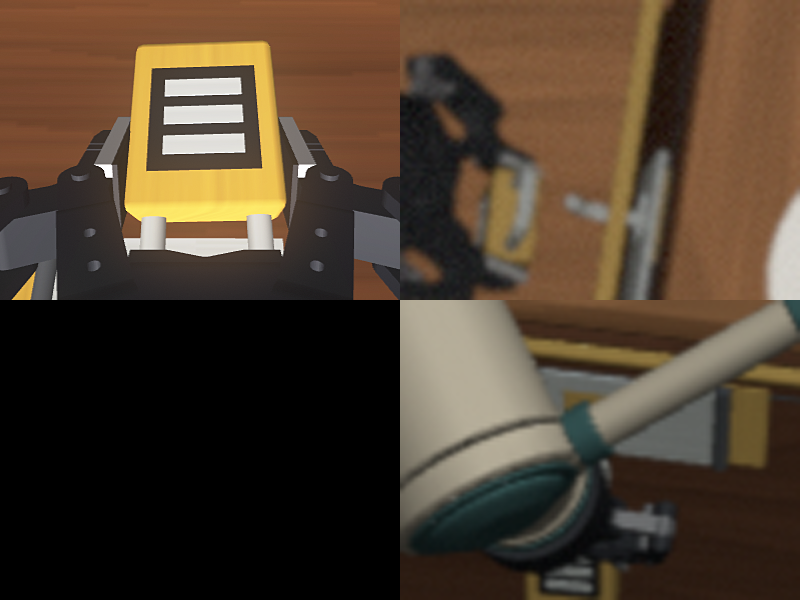

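The top view shows the shackle centre at crop (522,203). The catch line, extended outward, passes about 4–5 mm to its +e side. I'll shift 5 mm sideways and then thread it in.

Emit:
carry_out:
  linear:
    - [0.01,-0.0016,0]
    - [0,0,0]
    - [-0.0024,-0.015,0]
    - [-0.0024,-0.015,0]
    - [-0.0024,-0.015,0]
  angular:
    - [0,0,0]
    - [0,0,0]
    - [0,0,0]
    - [0,0,0]
    - [0,0,0]
  hand: [0,0,0,0,0]

```text
clock: 9.32
position: [0.6575, 0.0289, 0.2525]
ee_rot: [0.25, 0.702, 0.601, -0.289]
contact_force: [-0.8, -0.2, -3.2]
width: 0.0498
gripper_force: 52.7
```

```bash
python3 -c "
from h import *
show();bow(25,1,203)"
```

```text
t 9.32 pos [0.6575 0.0289 0.2525] q [ 0.14  0.61  1.49 -0.76  1.38  0.57] F [-0.8 -0.2 -3.2] w 0.0498 gf 52.7
tip out/y/z mm [ 41.2   3.3 130. ] roterr units to tilt45 [-0.01  0.05 -0.05]
bow now [ 48.9   2.4 205.1] to (25, 1, 203) lin [-0.0102 -0.0468 -0.0042] ang [-0.01  0.05 -0.05]
```

Emit:
carry_out:
  linear:
    - [-0.003,-0.015,0]
    - [-0.003,-0.015,0]
    - [-0.003,-0.015,0]
    - [0,0,0]
  angular:
    - [0,0,0]
    - [0,0,0]
    - [0,0,0]
    - [0,0,0]
  hand: [0,0,0,0]

```text
clock: 9.65
position: [0.6526, 0.0051, 0.2526]
ee_rot: [0.25, 0.702, 0.6, -0.29]
contact_force: [-0.0, -0.0, -3.2]
width: 0.0496
gripper_force: 52.6
```

Emit:
carry_out:
  linear:
    - [0,0,-0.01]
    - [0,0,-0.01]
    - [0,0,-0.006]
    - [0,0,0]
  angular:
    - [0,0,0]
    - [0,0,0]
    - [0,0,0]
    - [0,0,0]
  hand: [0,0,0,0]

```text
clock: 9.98
position: [0.6529, 0.0074, 0.2381]
ee_rot: [0.249, 0.702, 0.601, -0.289]
contact_force: [-0.0, -0.0, -1.9]
width: 0.0493
gripper_force: 52.6
```

```bash
python3 -c "
from h import *
show();bow(25,1,184)"
```

```text
t 9.98 pos [0.6529 0.0074 0.2381] q [ 0.11  0.61  1.53 -0.78  1.34  0.58] F [-0.  -0.  -1.9] w 0.0493 gf 52.6
tip out/y/z mm [ 19.3   2.  115.6] roterr units to tilt45 [-0.02  0.02 -0.05]
bow now [ 27.    1.3 190.7] to (25, 1, 184) lin [-0.0011 -0.0038 -0.0134] ang [-0.02  0.02 -0.05]
```

Emit:
carry_out:
  linear:
    - [0,0,-0.006]
    - [0,0,-0.006]
    - [0,0,0]
  angular:
    - [0,0,0]
    - [0,0,0]
    - [0,0,0]
  hand: [0,0,0]

```text
clock: 10.23
position: [0.653, 0.0073, 0.2327]
ee_rot: [0.25, 0.702, 0.601, -0.289]
contact_force: [0.5, 0.4, -2.9]
width: 0.0495
gripper_force: 52.6
```

Emit:
carry_out:
  linear:
    - [0,0,-0.004]
    - [0,0,0]
  angular:
    - [0,0,0]
    - [0,0,0]
  hand: [0,0]

```text
clock: 10.4
position: [0.6532, 0.0071, 0.232]
ee_rot: [0.25, 0.702, 0.601, -0.289]
contact_force: [-1.1, 1.2, -0.7]
width: 0.0498
gripper_force: 53.0
```

```bash
python3 -c "
from h import *
show();bow(25,1,184)"
```

```text
t 10.4 pos [0.6532 0.0071 0.232 ] q [ 0.1   0.62  1.53 -0.78  1.33  0.59] F [-1.1  1.2 -0.7] w 0.0498 gf 53.0
tip out/y/z mm [ 18.9   2.6 109.6] roterr units to tilt45 [ 0.    0.05 -0.05]
bow now [ 26.7   1.6 184.6] to (25, 1, 184) lin [-0.0017 -0.0032 -0.0012] ang [ 0.    0.05 -0.05]
```

Emit:
carry_out:
  linear:
    - [0,0,-0.003]
    - [0,0,0]
    - [0,0,0]
  angular:
    - [0,0,0]
    - [0,0,0]
    - [0,0,0]
  hand: [0,0,0]

```text
clock: 10.65
position: [0.6532, 0.007, 0.2316]
ee_rot: [0.251, 0.702, 0.6, -0.289]
contact_force: [-1.7, 2.8, 5.3]
width: 0.0492
gripper_force: 53.3
```

```bash
python3 -c "
from h import *
show();bow(25,1,184)"
```

```text
t 10.65 pos [0.6532 0.007  0.2316] q [ 0.1   0.62  1.53 -0.78  1.33  0.59] F [-1.7  2.8  5.3] w 0.0492 gf 53.3
tip out/y/z mm [ 18.7   2.7 109.3] roterr units to tilt45 [ 0.02  0.07 -0.05]
bow now [ 26.6   1.6 184.2] to (25, 1, 184) lin [-0.0017 -0.003  -0.0004] ang [ 0.02  0.07 -0.05]
```

Emit:
carry_out:
  linear:
    - [0,0,0.001]
    - [0,0,0]
    - [0,0,0]
    - [0,0,0]
    - [0,0,0]
    - [0,0,0]
    - [0,0,0]
    - [0,0,0]
  angular:
    - [0,0,0]
    - [0,0,0]
    - [0,0,0]
    - [0,0,0]
    - [0,0,0]
    - [0,0,0]
    - [0,0,0]
    - [0,0,0]
  hand: [0,0,0.6,0.63,0.7,0.8,0.9,1]

```text
clock: 11.32
position: [0.6531, 0.0069, 0.2302]
ee_rot: [0.25, 0.702, 0.601, -0.289]
contact_force: [-0.3, 0.7, 0.7]
width: 0.085
gripper_force: 0.0
```

Emit:
carry_out:
  linear:
    - [0,0,0]
    - [0,0,0]
    - [0,0,0]
    - [0,0,0]
    - [0,0,0]
    - [0,0,0]
  angular:
    - [0,0,0]
    - [0,0,0]
    - [0,0,0]
    - [0,0,0]
    - [0,0,0]
    - [0,0,0]
  hand: [1,1,1,1,1,1]

```text
clock: 11.82
position: [0.6531, 0.007, 0.2305]
ee_rot: [0.25, 0.702, 0.601, -0.289]
contact_force: [0.1, 0.2, 0.3]
width: 0.0853
gripper_force: 0.0
```

Emit:
carry_out:
  linear:
    - [0.002,0.01,0.01]
    - [0.003,0.02,0.02]
    - [0.004,0.025,0.025]
    - [0.005,0.03,0.03]
    - [0.005,0.03,0.03]
    - [0.005,0.035,0.035]
    - [0.005,0.035,0.035]
    - [0.005,0.035,0.035]
  angular:
    - [0,0,0]
    - [0,0,0]
    - [0,0,0]
    - [0,0,0]
    - [0,0,0]
    - [0,0,0]
    - [0,0,0]
    - [0,0,0]
  hand: [1,1,1,1,1,1,1,1]

```text
clock: 12.48
position: [0.67, 0.1182, 0.3418]
ee_rot: [0.25, 0.702, 0.601, -0.289]
contact_force: [0.4, 0.2, -0.9]
width: 0.0851
gripper_force: 0.0
```

Emit:
carry_out:
  linear:
    - [-0.05,0,0.04]
    - [-0.05,0,0.04]
    - [-0.05,0,0.04]
    - [-0.05,0,0.02]
    - [0,0,0]
    - [0,0,0]
    - [0,0,0]
    - [0,0,0]
  angular:
    - [0,0,0]
    - [0,0,0]
    - [0,0,0]
    - [0,0,0]
    - [0,0,0]
    - [0,0,0]
    - [0,0,0]
    - [0,0,0]
  hand: [1,1,1,1,1,1,1,1]

```text
clock: 13.15
position: [0.5708, 0.1171, 0.4098]
ee_rot: [0.25, 0.702, 0.601, -0.289]
contact_force: [-0.7, -0.5, -0.1]
width: 0.0854
gripper_force: 0.0
```

```bash
python3 - <<'E'
from h import *
import cv2
show()
t=manip.get_image("top")[:,:,::-1];s=manip.get_image("side")[:,:,::-1]
R=lambda im,x,y,w,h,k:cv2.resize(im[y:y+h,x:x+w],None,fx=k,fy=k,interpolation=cv2.INTER_CUBIC)
cv2.imwrite("pics/a5.png",np.hstack([R(s,280,130,100,150,4),R(t,380,160,100,150,4)]))
E
```

```text
t 13.15 pos [0.5708 0.1171 0.4098] q [ 0.29  0.41  1.43 -0.7   1.67  0.51] F [-0.7 -0.5 -0.1] w 0.0854 gf 0.0
tip out/y/z mm [114.8 -96.1 287.3] roterr units to tilt45 [-0.01  0.04 -0.05]
```

View pics/a5.png

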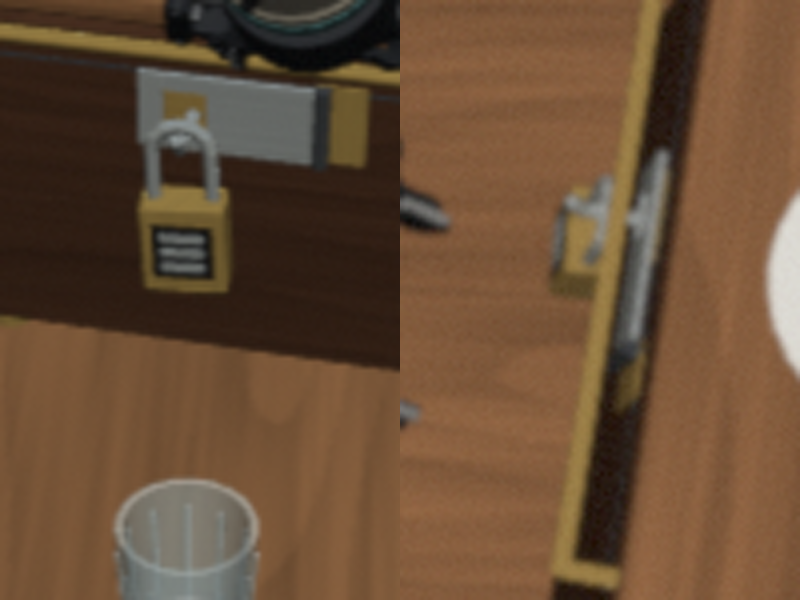

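The padlock hangs upright on the catch, with the shackle at crop (180,130) in the side view, and the hasp is closed. I'll let it settle, then hand in.

Emit:
carry_out:
  linear:
    - [0,0,0]
    - [0,0,0]
    - [0,0,0]
    - [0,0,0]
    - [0,0,0]
    - [0,0,0]
    - [0,0,0]
    - [0,0,0]
  angular:
    - [0,0,0]
    - [0,0,0]
    - [0,0,0]
    - [0,0,0]
    - [0,0,0]
    - [0,0,0]
    - [0,0,0]
    - [0,0,0]
  hand: [1,1,1,1,1,1,1,1]

```text
clock: 13.92
position: [0.5701, 0.117, 0.4105]
ee_rot: [0.25, 0.702, 0.601, -0.289]
contact_force: [-0.1, -0.1, -0.1]
width: 0.0855
gripper_force: 0.0
```

Emit:
carry_out:
  linear:
    - [0,0,0]
    - [0,0,0]
    - [0,0,0]
    - [0,0,0]
    - [0,0,0]
    - [0,0,0]
    - [0,0,0]
    - [0,0,0]
  angular:
    - [0,0,0]
    - [0,0,0]
    - [0,0,0]
    - [0,0,0]
    - [0,0,0]
    - [0,0,0]
    - [0,0,0]
    - [0,0,0]
  hand: [1,1,1,1,1,1,1,1]

```text
clock: 14.58
position: [0.5701, 0.117, 0.4105]
ee_rot: [0.25, 0.702, 0.601, -0.289]
contact_force: [0.4, 0.1, 0.2]
width: 0.0855
gripper_force: 0.0
```

```bash
python3 - <<'E'
from h import *
f=[manip.get_image("side")[140:215,305:345].astype(int) for _ in range(6)]
print([abs(f[i+1]-f[i]).mean().round(2) for i in range(5)], abs(f[5]-f[0]).mean().round(2))
f=[manip.get_image("side")[280:340,100:140].astype(int) for _ in range(2)];print(abs(f[1]-f[0]).mean())
E
```

```text
[np.float64(0.62), np.float64(0.63), np.float64(0.63), np.float64(0.62), np.float64(0.62)] 0.63
0.4354166666666667
```

The frame-to-frame differences are down to image noise, so the padlock is at rest.

```bash
python3 -c "
from rig import manip
print(manip.sign_off())"
```

```text
the job is handed in; nothing more can be done
None
```

The hasp is closed over the catch, the padlock hangs upright and still on it by its shackle, and the job is handed in; no verdict came back, and I planned the arm's path clear of the glassware but did not re-measure where it stands.

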